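# Put the microscope kit away: spanner in its cutout, slide cassette on the sloping shelf

### The arm

A 6-joint arm with a two-finger parallel gripper is mounted at the origin on the work surface. World frame = base frame: x ahead of the robot, y to its left, z up, the work surface at z = 0. Lengths are in m, angles in rad, forces in N, time in s.
With the tool pointing down it reaches from about 0.25 to 0.725 m from the base axis. Payload 4 kg.
Tool frame: the origin (TCP) lies midway between the tips of the shut fingers; the grasp point (between the pads) lies bot.pinch_z behind it (bot.pinch_z is the distance from the TCP to the grasp point, in m); z points along the fingers, y is the direction in which the jaws open and shut (so a half turn about z gives the same grasp; the last joint's range is limited). The gripper opens to 85 mm and grips with 20 to 120 N. Pads are 22 mm wide; open, the fingers measure 114 mm over their backs; the gripper's body (76 mm by 85 mm) begins 54 mm behind the grasp point. The pads swing forward as they close: fully open they stand 13 mm farther back than shut.
Start: joints at [1.196, 0.241, 0.005, 1.335, 0, 1.571], TCP at [0.183, 0.465, 0.231] pointing down, gripper open.
Joint ranges: [-2.72, 2.72], [-1.05, 1.87], [-1.09, 1.28], [-1.99, 2.15], [-1.42, 1.44], [-3.14, 3.14]. Speed limits (rad/s): [2.79, 2.79, 3.14, 3.14, 3.14, 3.14].

### API

Orientations are given as a unit quaternion [x, y, z, w].
In Python, from workcell import bot gives the robot as it stands. The module is installed in compiled form; this text tells all that it offers.
- The arm moves only by the tool move_arm, never from a script. Its argument "series" is a list that holds one entry, the list of rows, each a list of 7 numbers: the shift along the world's x, y, z in cm, then the turn, a rotation vector about the world's x, y, z in degrees, then the opening, from 0 (shut) to 1 (fully open). A call has exactly 5 rows; each row shifts and turns the pose as measured when the row begins; what a row does not reach is not made up. A row lasts 1/10 s, in which the tool goes at most 50 mm and 8.59 degrees, less where a joint would pass 70% of its speed; a pose out of reach is approached as far as the arm can. A call with a gripper value outside its range is refused whole. The fingers move at their own pace and stop on an object; the grip force is fixed at half the most. Time passes only in rows, so rows that do not move let the fingers close, or fill a call up. It gives the time, the measured TCP pose, the force and the opening at its end, in the units of the state.
- bot.get_obs(): the state, without advancing time (a new reading comes with each control period).
- bot.camera(name): name is "side" or "top"; returns (picture, depth): 480x640x3 uint8, red, green, blue; 480x640 float32, m along the optical axis (not along the pixel's ray), 0 where there is no reading.
- bot.camera_info(name): a dict with "vfov" (degrees; the focal length in pixels is half the picture's height over the tangent of half this angle, whatever the lens; pixels are square), "cx", "cy" (the principal point, pixels), "cam_to_world" (4x4, takes a point from camera to world coordinates). Camera axes: x right, y down, z forward; pixel columns grow to the right and rows downward; lengths in m; the calibration is good to about 2 mm. A picture is of the moment at which its call begins. camera_info takes no time and is no camera call.
- bot.job_done(): hands the job in, once; it reports no verdict.
Trained networks look in the newest picture that a camera, given by its name, has taken for a name from the list of things; names that differ only in an ending like _2 or _b are one class to them, and where a whole thing is asked for, a point or a joint stands for the part that bears it (a point fixed in the world has none). Each returns a list of dicts, best first, with "confidence" (0 to 1); they miss things now and then, are a little off and sometimes report something else, mostly with a low value. They report only what shows in the picture. A call takes as long as a camera call. They do not tell look-alikes from the thing itself.
- bot.find_in(camera, target): "at" ([x, y, z] in m, in world coordinates, good to about 4 mm: the middle of the surface that is visible of it).
The state is a dict: "clock": time; "joint_pos": joint angles; "joint_vel": joint speeds; "tau": joint torques, N m; "eef_pos": TCP position; "tool_rot": TCP orientation; "ft_force": force on the tool from outside, world axes, zero at the start; "ft_torque": the same for the moment, N m; "grip_width": finger opening in m.
Only numpy, scipy, OpenCV 4.12 (cv2) and the standard library are available. Lean on these libraries where they do the work, as an engineer would, in place of code of your own. Each camera call takes 0.05 s, during which the arm holds its last target.

### The job

Put the microscope kit away: press the steel spanner fully home into the cutout of its sloping tray, the way round that the cutout demands, and lay the loose slide cassette squarely on top of the one already on the sloping shelf, both resting against the stop at the shelf's low edge, lengthwise up the slope. Either may be done first; leave the bottle, jar and beaker standing where they are.

Things in the scene. Friction and masses are not known exactly. Their poses are not given: they have to be found in the camera images.
- shelf_stand: The second fixed bare-aluminium stand, of the same size and 25 degree slope, without foam: a plain sloping shelf with a stop wall along its low edge, which is away from the robot; no side walls. Origin on the bench under the middle of the face, x uphill, z up.
- tray_stand: Fixed bare-aluminium stand that carries the cutout in a dark foam block. Its face, 190 mm up the slope by 124 mm wide, slopes 25 degrees, low edge away from the robot. Origin on the bench under the middle of the face, z up; its yaw turns the whole stand. x points uphill. About 121 mm high at the side nearest the robot.
- spanner: Loose flat open-ended steel spanner, 155 mm long, 18 thick, 0.2 to 0.42 kg, flat on the bench. Origin: on its underside and centre line, near its centre of mass; x along it towards the head, z up. Handle 20 mm wide, x = -80 to 35 mm; head 46 wide, x = 35 to 75, with an 18 mm jaw opening from x = 53 on. Mirror-symmetric about its long axis.
- spanner_head (a point): Point on the spanner's underside in the middle of its head, 55 mm from its origin along its x.
- recess: The cutout. Origin and axes are those of the seated spanner: origin on its floor, 70 mm above the bench; x up the slope (to the robot), y across, z square out of the face (25 degrees off vertical, away from the robot). 12 mm deep, upright walls, outline of the spanner plus 4 mm all round, head pocket (54 wide, x = 31 to 79 mm) uphill. Finger notches, as deep, cross the slot: x = -18 to 18, y = -45 to 45 mm.
- cassette: Loose white slide cassette, a closed flat box 110 x 48 x 16 mm, 0.08 to 0.17 kg, lying flat on the bench. Origin: centre of its underside; x along its length, z up. Either end may point uphill.
- stored_cassette: An identical loose cassette (110 x 48 x 16 mm) already lying on the sloping shelf against the stop. Same axes and origin.
- shelf_face: The sloping shelf surface. Origin on it at the foot of the stop's inner side, mid-width, 34 mm above the bench; x up the slope (face runs to 180 mm), y across (62 mm each way), z square out of the face. Stop: 6 mm thick, 36 high, x = -6 to 0. A cassette against it has its origin at x = 55 mm; one on another lies at z = 16 mm. Friction usually holds a cassette: it does not slide down by itself.
- reagent_bottle: Clear bottle with a red cap, 64 mm across, 150 mm high, standing; origin at the centre of its base. Leave alone.
- jar: Amber jar with a white cap, 68 mm across, 85 mm high, standing; origin at the centre of its base. Leave alone.
- beaker: Glass beaker, 70 mm across the rim, 85 mm high, standing; origin at the centre of its base. Leave alone.
Mind the look-alikes: they are no part of the job. What is shaped like the spanner but green or pink is not meant.

How it is judged:
By the outcome, as a careful person would: the job done as asked, in the order asked, and still so for the second after the job is handed in, with the robot touching nothing.
It also fails if it takes over 64 s, if anything falls off the work surface, if the arm or the gripper's body presses on something with over 40 N, if the wrist force passes 120 N, or if a joint passes its speed limit or range.

## Working session

There is one attempt and no reset: what is moved stays moved. The work goes in short steps, Python scripts to look and compute and a tool call to move; the robot and the scene stay as the last step left them, time stands still between calls to the robot, and variables do not carry over. Pictures are saved under pics/ and viewed, and the job is handed in when it is done.

Besides the shell and the picture viewer there is one more tool, called after "Request:" by a JSON object that holds its "op" and its "data", one argument or row to a line. move_arm: Moves the arm, as the interface text tells. Its arguments: {"type":"object","properties":{"series":{"type":"array","items":{"type":"array","items":{"type":"array","items":{"type":"number"}}}}},"required":["series"]}

```bash
mkdir -p pics
cat > h.py <<'E'
import numpy as np, cv2
from workcell import bot
def snap(n,tag):
    im,d=bot.camera(n); cv2.imwrite(f'pics/{tag}.png',im[:,:,::-1]); np.save(f'pics/{tag}.npy',d); return im,d
def pts(n,d):
    i=bot.camera_info(n); f=240/np.tan(np.radians(i['vfov'])/2)
    v,u=np.mgrid[0:480,0:640]; P=np.stack([(u-i['cx'])/f*d,(v-i['cy'])/f*d,d,np.ones_like(d)],-1)
    return (P@np.array(i['cam_to_world']).T)[...,:3]
E
python3 - <<'E'
from h import *
for n in('top','side'):
    snap(n,n+'0'); i=bot.camera_info(n); print(i)
o=bot.get_obs(); print(o['clock'],o['eef_pos'],o['tool_rot'],o['grip_width'],bot.pinch_z)
E
```

```text
{'vfov': 55.01638426032551, 'cx': 313.74342594162107, 'cy': 241.41814942469404, 'cam_to_world': array([[-0.01100599, -0.9924811 ,  0.12190216,  0.28857631],
       [-0.99982146,  0.01279521,  0.01390435, -0.13242383],
       [-0.01535957, -0.12172737, -0.99244472,  1.31350467],
       [ 0.        ,  0.        ,  0.        ,  1.        ]])}
{'vfov': 49.14938158953493, 'cx': 321.7944140657538, 'cy': 239.85026824741226, 'cam_to_world': array([[ 7.05009445e-01, -4.59193632e-01,  5.40465439e-01,
        -2.74476883e-01],
       [-7.09197465e-01, -4.57339751e-01,  5.36543855e-01,
        -7.97909364e-01],
       [ 7.98807840e-04, -7.61565204e-01, -6.48087804e-01,
         9.34990183e-01],
       [ 0.00000000e+00,  0.00000000e+00,  0.00000000e+00,
         1.00000000e+00]])}
0.1 [0.18282426 0.46475955 0.23052213] [ 1.86289105e-01  9.82494520e-01 -9.24646452e-04 -1.80590926e-04] 0.08531739837282573 0.0187
```

View pics/top0.png

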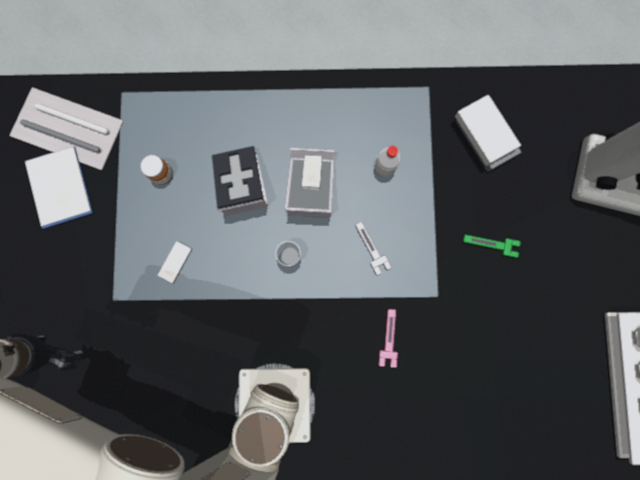

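View pics/side0.png

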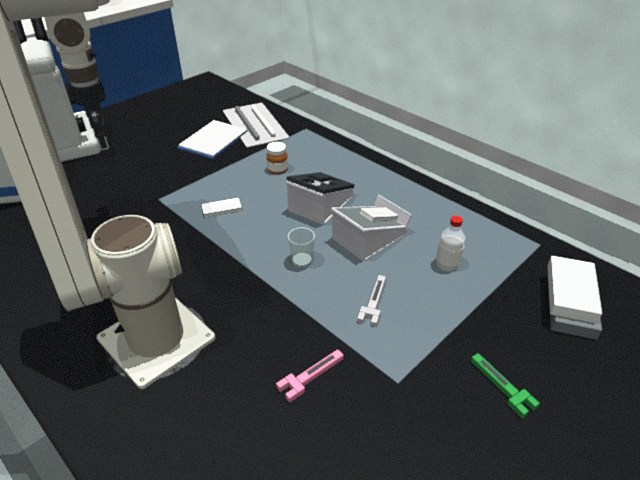

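Candidates: the spanner-shaped things are grey (372,248), pink (389,338) and green (492,243). Grey fits "steel". The white flat boxes are (174,262) and stored (312,172), plus bigger white boxes off the mat. The small one at (174,262) fits 110x48. I'll enlarge both to confirm.

Run:
```python
from h import *
im=cv2.imread('pics/top0.png'); d=np.load('pics/top0.npy')
a=cv2.resize(im[215:280,340:410],(400,372),interpolation=2); b=cv2.resize(im[140:220,205:345],(800,457)); c=cv2.resize(im[230:295,140:210],(400,372),interpolation=2)
cv2.imwrite('pics/crop1.png',np.vstack([np.hstack([c,a]),b])[:829]); 
x=cv2.imread('pics/crop1.png'); cv2.imwrite('pics/crop1.png',cv2.resize(x,(579,600)))
P=pts('top',d)
hsv=cv2.cvtColor(im,cv2.COLOR_BGR2HSV)
def fit(box,zlo,zhi,name):
    x0,y0,x1,y1=box; m=np.zeros(d.shape,bool); m[y0:y1,x0:x1]=1
    m&=(P[...,2]>zlo)&(P[...,2]<zhi)&(d>0)
    q=P[m]; r=cv2.minAreaRect(q[:,:2].astype(np.float32)); print(name,m.sum(),q.mean(0).round(4),np.median(q[:,2]).round(4),r)
    mu=q[:,:2].mean(0); w,v=np.linalg.eigh(np.cov((q[:,:2]-mu).T)); print('  pca',np.degrees(np.arctan2(v[1,1],v[0,1])))
fit((350,215,400,280),.009,.03,'spanner')
fit((150,235,200,290),.008,.03,'cass')
fit((300,150,325,190),.05,.2,'stored')
g=P[280:290,200:400,2]; print('bench z',np.median(g), np.median(P[100:130,150:400,2]))
for t in('spanner','spanner_head','cassette','recess','shelf_face','tray_stand','shelf_stand','stored_cassette'):
    for n in('top','side'):
        print(n,t,[(np.round(r['at'],4).tolist(),round(r['confidence'],2)) for r in bot.find_in(n,t)][:4])
```

```text
spanner 494 [ 0.4219 -0.2787  0.0181] 0.0182 ((0.4252733886241913, -0.2859545350074768), (0.16059184074401855, 0.10710301995277405), 6.643248558044434)
  pca -153.05179094788542
cass 690 [0.3946 0.2825 0.0161] 0.0161 ((0.3940992057323456, 0.28757426142692566), (0.14566467702388763, 0.12058304250240326), 75.72834014892578)
  pca 152.58336539329667
stored 867 [ 0.6382 -0.1124  0.0716] 0.0704 ((0.6422762870788574, -0.11213192343711853), (0.06774033606052399, 0.11836666613817215), 89.50523376464844)
  pca 179.18048149387604
bench z 0.001442153716014749 0.001223646134089429
top spanner [([0.1635, -0.3208, 0.0203], 0.74), ([0.4368, -0.6324, 0.0151], 0.61), ([0.4172, -0.279, 0.0138], 0.57), ([0.5835, -0.0994, 0.0714], 0.31)]
side spanner [([0.403, -0.2905, 0.0164], 0.95), ([0.4323, -0.6364, 0.0172], 0.92), ([0.1539, -0.3214, 0.0219], 0.61)]
top spanner_head [([0.4181, -0.272, 0.0185], 0.92), ([0.4364, -0.6297, 0.0141], 0.92), ([0.1576, -0.3202, 0.0174], 0.63)]
side spanner_head [([0.4022, -0.2836, 0.0188], 0.8), ([0.1524, -0.3203, 0.0183], 0.79), ([0.4329, -0.6343, 0.0153], 0.68)]
top cassette [([0.3908, 0.2872, 0.0154], 0.77)]
side cassette [([0.3899, 0.2785, 0.0156], 0.72)]
top recess [([0.6201, 0.0984, 0.0738], 0.71)]
side recess [([0.6065, 0.0885, 0.087], 0.86), ([0.6231, -0.1178, 0.0803], 0.73)]
top shelf_face [([0.5996, -0.1024, 0.075], 0.74), ([0.4172, -0.2784, 0.0216], 0.17)]
side shelf_face [([0.6369, -0.1146, 0.0644], 0.59)]
top tray_stand []
side tray_stand [([0.5501, 0.0781, 0.0627], 0.67)]
top shelf_stand [([0.5831, -0.1011, 0.0691], 0.77), ([0.6219, 0.0981, 0.0762], 0.43)]
side shelf_stand [([0.5678, -0.1277, 0.0536], 0.85)]
top stored_cassette [([0.6356, -0.112, 0.0759], 0.62)]
side stored_cassette [([0.6228, -0.1181, 0.0792], 0.78)]
```

View pics/crop1.png

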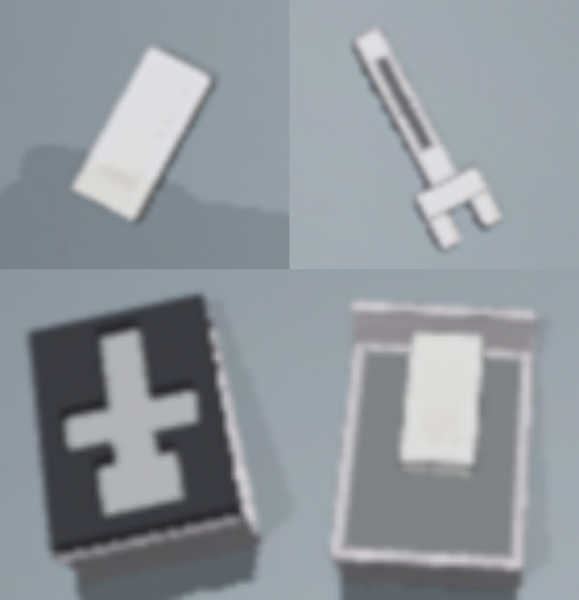

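```bash
cat > fit.py <<'E'
from h import *
from scipy.optimize import minimize
from scipy.spatial.transform import Rotation as R
def box(x0,x1,y0,y1): return lambda p:(p[...,0]>=x0)&(p[...,0]<=x1)&(p[...,1]>=y0)&(p[...,1]<=y1)
def sp(p,g=0.): 
    a=box(-.080-g,.035+g,-.010-g,.010+g)(p)|box(.035-g,.075+g,-.023-g,.023+g)(p)
    if g==0: a&=~box(.053,.2,-.009,.009)(p)
    return a
def rec(p): return sp(p,.004)|box(-.018,.018,-.045,.045)(p)
cas=box(-.055,.055,-.024,.024)
C25=np.cos(np.radians(25));
def frame(x,y,z,yaw,tilt):  # x uphill
    M=np.eye(4); M[:3,:3]=(R.from_euler('z',yaw)*R.from_euler('y',-np.radians(tilt))).as_matrix(); M[:3,3]=[x,y,z]; return M
def rays(n,bx,s=4):
    i=bot.camera_info(n); f=240/np.tan(np.radians(i['vfov'])/2); x0,y0,x1,y1=bx
    u,v=np.meshgrid(x0-.5+(np.arange((x1-x0)*s)+.5)/s, y0-.5+(np.arange((y1-y0)*s)+.5)/s)
    T=np.array(i['cam_to_world']); D=np.stack([(u-i['cx'])/f,(v-i['cy'])/f,np.ones_like(u)],-1)@T[:3,:3].T
    return T[:3,3],D
def hit(o,D,M,h):
    Ri=M[:3,:3].T; oo=Ri@(o-M[:3,3]); d=D@Ri.T; t=(h-oo[2])/d[...,2]; return oo+d*t[...,None]
def fit(n,im,bx,maskfn,pred,p0,s=4):
    x0,y0,x1,y1=bx; big=cv2.resize(im[y0:y1,x0:x1],None,fx=s,fy=s,interpolation=cv2.INTER_CUBIC)
    m=maskfn(big); o,D=rays(n,bx,s)
    def c(q):
        p=pred(o,D,q*np.array([.01,.01,.1])+p0); return 1-(p&m).sum()/max(1,(p|m).sum())
    best=None; q0=np.zeros(3)
    for k in range(3):
        r=minimize(c,q0,method='Nelder-Mead',options=dict(initial_simplex=q0+np.vstack([np.zeros(3),np.eye(3)*(1.0,.5,.2)[k]]),xatol=1e-3,fatol=1e-5)); q0=r.x
    p=r.x*np.array([.01,.01,.1])+p0; pr=pred(o,D,p)
    vis=big.copy(); cs,_=cv2.findContours(pr.astype(np.uint8),0,1); cv2.drawContours(vis,cs,-1,(0,0,255),1)
    cs,_=cv2.findContours(m.astype(np.uint8),0,1); cv2.drawContours(vis,cs,-1,(0,255,0),1)
    return p,1-r.fun,vis
def flat(shape,h): return lambda o,D,q: shape(hit(o,D,frame(q[0],q[1],0,q[2],0),h))
def recp(o,D,q):
    M=frame(q[0],q[1],.07,q[2],25); return rec(hit(o,D,M,0))&rec(hit(o,D,M,.012))
def bright(t,close=0,comp=True):
    def f(b):
        g=cv2.cvtColor(b,cv2.COLOR_BGR2GRAY); m=(g>t).astype(np.uint8)
        if close: m=cv2.morphologyEx(m,cv2.MORPH_CLOSE,np.ones((close,close)))
        k,l,st,_=cv2.connectedComponentsWithStats(m); 
        return l==1+np.argmax(st[1:,4])
    return f
E
python3 - <<'E'
from fit import *
im=cv2.imread('pics/top0.png'); sd=cv2.imread('pics/side0.png')
g=cv2.cvtColor(im,6); gs=cv2.cvtColor(sd,6)
print(g[248,360:384],g[262,165:185],g[180,220:260])
V=[]
def go(l,*a):
    p,i,v=fit(*a); print(l,p[:2].round(4),np.degrees(p[2]).round(2),'iou',round(i,3)); V.append(cv2.resize(v,(260,260)))
def cfill(t):
    f=bright(t)
    def k(b):
        m=f(b).astype(np.uint8); cs,_=cv2.findContours(m,0,1); cv2.drawContours(m,cs,-1,1,-1); return m>0
    return k
go('sp top','top',im,(350,215,400,280),cfill(165),flat(sp,.018),np.array([.415,-.279,np.radians(207)]))
go('ca top','top',im,(150,235,200,290),bright(165),flat(cas,.016),np.array([.394,.285,np.radians(152)]))
go('re top','top',im,(214,150,260,210),bright(105),recp,np.array([.61,.09,np.radians(190)]))
def casp(z): return lambda o,D,q: cas(hit(o,D,frame(q[0],q[1],z(q),q[2],25),.016))
# stored: origin at 55mm up slope from face origin z=.034
go('st top','top',im,(296,150,330,194),bright(185),casp(lambda q:.034+.055*np.sin(np.radians(25))),np.array([.64,-.112,np.radians(180)]))
go('sp side','side',sd,(350,270,395,330),cfill(165),flat(sp,.018),np.array([.415,-.279,np.radians(207)]))
go('ca side','side',sd,(195,192,250,222),bright(190),flat(cas,.016),np.array([.394,.285,np.radians(152)]))
go('st side','side',sd,(352,200,405,225),bright(190),casp(lambda q:.034+.055*np.sin(np.radians(25))),np.array([.64,-.112,np.radians(180)]))
V.append(V[0]*0); cv2.imwrite('pics/fit.png',cv2.resize(np.vstack([np.hstack(V[:4]),np.hstack(V[4:])]),(800,400)))
E
```

```text
[171 171 170 170 171 169 157 141 176 200 173 127 110 145 192 195 173 165
 168 169 168 168 168 168] [212 221 222 222 222 222 222 222 222 222 222 222 220 216 218 222 222 214
 180 131] [ 87 150 175 180 180 181 180 181 180 177 174 175 179 180 180 179 180 180
 180 180 178 162 115  70  58  58  58  59  59  60  60  60  60  60  60  61
  60  60  56  81]
sp top [ 0.4308 -0.2772] 205.99 iou 0.163
ca top [0.3959 0.2831] 151.98 iou 0.949
re top [0.6222 0.0963] 191.94 iou 0.891
st top [ 0.6329 -0.1104] 176.0 iou 0.966
sp side [ 0.4287 -0.2766] 206.76 iou 0.964
ca side [0.395  0.2823] 151.29 iou 0.931
st side [ 0.6324 -0.109 ] 173.4 iou 0.831
```

View pics/fit.png

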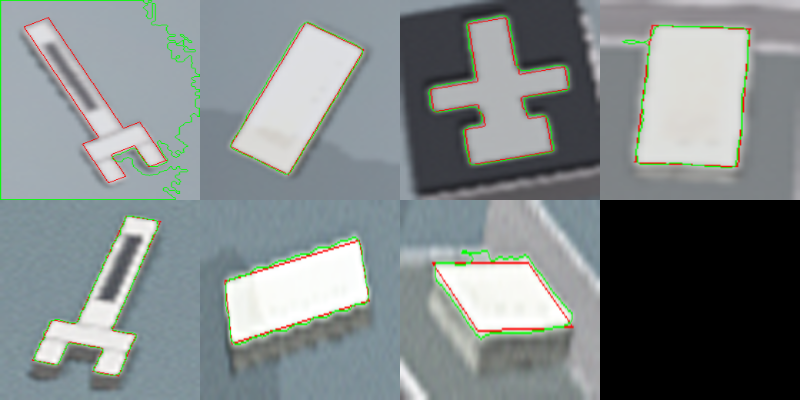

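Run:
```python
from fit import *
im=cv2.imread('pics/top0.png'); d=np.load('pics/top0.npy')
def filt(t):
    f=bright(t,9)
    return f
p,i,v=fit('top',im,(350,215,400,280),filt(184),flat(sp,.018),np.array([.4308,-.2772,np.radians(206)])); print('sp',p[:2],np.degrees(p[2]),i); cv2.imwrite('pics/fs.png',v)
P=pts('top',d)
def plane(bx,hs):
    x0,y0,x1,y1=bx; q=P[y0:y1,x0:x1].reshape(-1,3); 
    A=np.c_[q[:,:2],np.ones(len(q))]; w=np.ones(len(q),bool)
    for _ in range(6):
        c=np.linalg.lstsq(A[w],q[w,2],rcond=None)[0]; r=q[:,2]-A@c; w=abs(r)<.003
    print('slope',np.degrees(np.arctan(np.hypot(*c[:2]))),'uphill yaw',np.degrees(np.arctan2(c[1],c[0])),w.sum(),c, np.std(r[w])); return c
c=plane((294,191,330,207),0); plane((294,165,302,205),0); plane((304,160,320,184),0)
plane((217,152,260,208),0)
# shelf outline: fit gray face via edges; gray face region threshold
x0,y0,x1,y1=280,145,345,220
big=cv2.resize(im[y0:y1,x0:x1],None,fx=8,fy=8,interpolation=2); cv2.imwrite('pics/shelf.png',big)
# predicted outline at pose from stored
M=frame(.6326,-.110,.034+.055*np.sin(np.radians(25)),np.radians(176),25)
o,D=rays('top',(x0,y0,x1,y1),8); h=hit(o,D,M,0)
m=box(-.055,.125,-.062,.062)(h); cs,_=cv2.findContours(m.astype(np.uint8),0,1); cv2.drawContours(big,cs,-1,(0,0,255),1); cv2.imwrite('pics/shelf.png',big)
```

```text
sp [ 0.42920885 -0.27711629] 206.7244253965065 0.7101024890190337
slope 33.16466804234307 uphill yaw 176.52581025388025 347 [-0.65230029  0.03960146  0.46157349] 0.0016793653396508469
slope 25.682548632327464 uphill yaw -175.3578758359799 257 [-0.47931493 -0.03891946  0.36019554] 0.001513573558353292
slope 27.162405648258048 uphill yaw 178.80736942013874 310 [-0.51298987  0.0106796   0.40215745] 0.0015930050889379577
slope 32.32075518390477 uphill yaw -157.8968054494659 474 [-0.58618369 -0.23806258  0.46371933] 0.0017545250410515567
```

View pics/shelf.png

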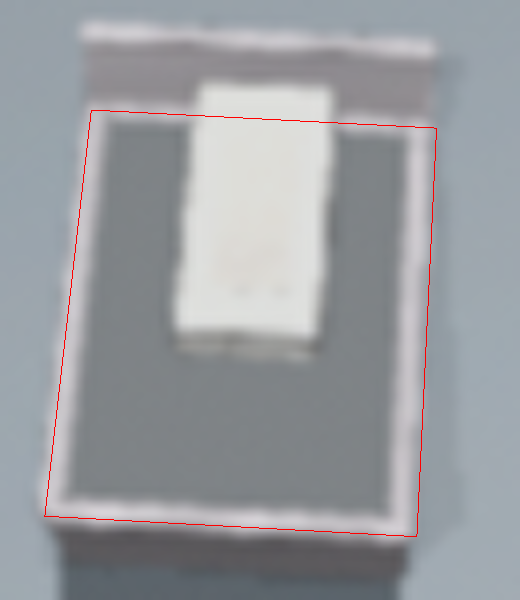

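```bash
cat > to.py <<'E'
from fit import *
CA=frame(.3955,.2827,0,np.radians(151.6),0)
ST=frame(.6327,-.1100,.034+.055*np.sin(np.radians(25)),np.radians(176.2),25)
SP=frame(.4295,-.2770,0,np.radians(206.7),0)
RE=frame(.6222,.0963,.07,np.radians(191.9),25)
# tool in object frame: z down, y = +/- object y
def tool(x=0,y=0,z=0,flip=1):
    M=np.eye(4); M[:3,:3]=np.diag([1.,-1,-1])if flip<0 else np.diag([-1.,1,-1]); M[:3,3]=[x,y,z]; return M
def cur():
    o=bot.get_obs(); M=np.eye(4); M[:3,:3]=R.from_quat(o['tool_rot']).as_matrix(); M[:3,3]=o['eef_pos']; return M,o
def rel(F,x=0,y=0,z=0):
    T=np.eye(4);T[:3,3]=[x,y,z]; return F@T
def go(T,n=None):
    M,o=cur(); d=(T[:3,3]-M[:3,3])*100; rv=np.degrees(R.from_matrix(T[:3,:3]@M[:3,:3].T).as_rotvec())
    k=n or max(1,int(np.ceil(max(np.linalg.norm(d)/4.5,np.linalg.norm(rv)/8))))
    print('t',round(o['clock'],2),'pos',np.round(o['eef_pos'],4),'F',np.round(o['ft_force'],1),'w',round(o['grip_width'],4),'q',np.round(o['joint_pos'],2))
    print('left',d.round(2),rv.round(2),'rows',k,'per row',(d/k).round(2),(rv/k).round(2))
E
python3 - <<'E'
from to import *
go(CA@tool(z=.10)); go(CA@tool(z=.10,flip=-1))
sd=cv2.imread('pics/side0.png')
p,i,v=fit('side',sd,(285,168,360,198),lambda b:(cv2.cvtColor(b,6)>105)&True,recp,np.array([.6222,.0963,np.radians(192)])); print(p[:2],np.degrees(p[2]),i); cv2.imwrite('pics/rs.png',v)
E
```

```text
t 0.9 pos [0.1831 0.4653 0.2313] F [ 1.1 -0.1 -0.2] w 0.0855 q [ 1.2   0.24  0.    1.34 -0.    1.57]
left [ 21.24 -18.26 -13.13] [ -0.    -0.   173.07] rows 22 per row [ 0.97 -0.83 -0.6 ] [-0.   -0.    7.87]
t 0.9 pos [0.1831 0.4653 0.2313] F [ 1.1 -0.1 -0.2] w 0.0855 q [ 1.2   0.24  0.    1.34 -0.    1.57]
left [ 21.24 -18.26 -13.13] [-0.    0.   -6.93] rows 7 per row [ 3.03 -2.61 -1.88] [-0.    0.   -0.99]
[0.62035685 0.09874178] 192.44446509927513 0.03164737141772633
```

View pics/rs.png

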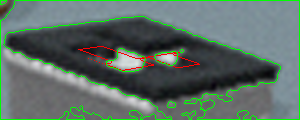

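Request:
{"op": "move_arm", "data": {
  "series": [
    [[3,-2.6,-1.5,0,0,-1,1],[3,-2.6,-1.5,0,0,-1,1],[3,-2.6,-1.5,0,0,-1,1],[3,-2.6,-1.5,0,0,-1,1],[3,-2.6,-1.5,0,0,-1,1]]
  ]
}}

```text
clock: 1.4
eef_pos: [0.335, 0.3369, 0.157]
tool_rot: [0.225, 0.974, 0.005, 0.001]
ft_force: [-0.2, 0.6, 0.5]
grip_width: 0.0855
```

```bash
python3 -c "
from to import *
go(CA@tool(z=.05,flip=-1))"
```

```text
t 1.4 pos [0.335  0.3369 0.157 ] F [-0.2  0.6  0.5] w 0.0855 q [ 0.79  0.23 -0.21  1.12  0.    1.24]
left [  6.05  -5.42 -10.7 ] [-0.52  0.28 -2.45] rows 3 per row [ 2.02 -1.81 -3.57] [-0.17  0.09 -0.82]
```

Tracking is accurate.

Request:
{"op": "move_arm", "data": {
  "series": [
    [[2,-1.8,-2,0,0,-1,1],[2,-1.8,-2,0,0,-1,1],[2,-1.8,-2,0,0,-0.5,1],[0,0,-2,0,0,0,1],[0,0,-1,0,0,0,1]]
  ]
}}

```text
clock: 1.9
eef_pos: [0.4017, 0.2767, 0.0641]
tool_rot: [0.251, 0.968, 0.006, 0.003]
ft_force: [-0.3, -0.2, 0.1]
grip_width: 0.0852
```

```bash
python3 -c "
from to import *
go(CA@tool(z=-.001,flip=-1))"
```

```text
t 1.9 pos [0.4017 0.2767 0.0641] F [-0.3 -0.2  0.1] w 0.0852 q [ 0.6   0.35 -0.31  0.89  0.    1.11]
left [-0.62  0.6  -6.51] [-0.58  0.49  0.7 ] rows 2 per row [-0.31  0.3  -3.25] [-0.29  0.24  0.35]
```

Request:
{"op": "move_arm", "data": {
  "series": [
    [[-0.4,0.4,-2,-0.4,0.3,0.5,1],[-0.2,0.2,-1.5,-0.2,0.2,0.2,1],[0,0,-1.2,0,0,0,1],[0,0,-0.8,0,0,0,1],[0,0,-0.5,0,0,0,1]]
  ]
}}

```text
clock: 2.4
eef_pos: [0.3957, 0.2845, 0.0024]
tool_rot: [0.244, 0.97, 0.0, 0.0]
ft_force: [-0.8, 0.3, -0.3]
grip_width: 0.0851
```

```bash
python3 -c "
from to import *
go(CA@tool(z=-.001,flip=-1))"
```

```text
t 2.4 pos [0.3957 0.2845 0.0024] F [-0.8  0.3 -0.3] w 0.0851 q [ 0.62  0.44 -0.37  0.76 -0.    1.12]
left [-0.02 -0.18 -0.34] [-0.02  0.05 -0.13] rows 1 per row [-0.02 -0.18 -0.34] [-0.02  0.05 -0.13]
```

Request:
{"op": "move_arm", "data": {
  "series": [
    [[0,-0.1,-0.3,0,0,0,1],[0,0,0,0,0,0,0.4],[0,0,0,0,0,0,0.2],[0,0,0,0,0,0,0],[0,0,0,0,0,0,0]]
  ]
}}

```text
clock: 2.9
eef_pos: [0.3968, 0.2848, 0.0012]
tool_rot: [0.244, 0.97, 0.002, 0.002]
ft_force: [-0.9, 0.3, -1.8]
grip_width: 0.0462
```

Request:
{"op": "move_arm", "data": {
  "series": [
    [[0,0,0,0,0,0,0],[0,0,0,0,0,0,0],[0,0,0,0,0,0,0],[0,0,0,0,0,0,0],[0,0,0,0,0,0,0]]
  ]
}}

```text
clock: 3.4
eef_pos: [0.3965, 0.2844, 0.0011]
tool_rot: [0.244, 0.97, 0.001, 0.001]
ft_force: [-0.2, -1.2, -1.2]
grip_width: 0.0467
```

```bash
python3 -c "
from to import *
M,o=cur(); np.save('ca_grasp.npy',M); G=np.linalg.inv(CA)@M; print(G.round(3))
np.save('G.npy',G)
go(rel(ST,z=.10)@G)"
```

```text
[[ 1.     0.003 -0.002 -0.   ]
 [ 0.003 -1.    -0.003 -0.002]
 [-0.002  0.003 -1.     0.001]
 [ 0.     0.     0.     1.   ]]
t 3.4 pos [0.3965 0.2844 0.0011] F [-0.2 -1.2 -1.2] w 0.0467 q [ 0.62  0.45 -0.37  0.75 -0.    1.12]
left [ 27.91 -39.52  14.77] [ 6.99 24.2  24.21] rows 12 per row [ 2.33 -3.29  1.23] [0.58 2.02 2.02]
```

Request:
{"op": "move_arm", "data": {
  "series": [
    [[0,0,2,0,0,0,0],[0,0,4,0,0,0,0],[0,0,4.5,0,0,0,0],[0,0,4.5,0,0,2,0],[0,-1.5,4,0.5,2,2,0]]
  ]
}}

```text
clock: 3.9
eef_pos: [0.3891, 0.2656, 0.1898]
tool_rot: [0.207, 0.978, -0.005, -0.023]
ft_force: [0.8, 0.8, -1.1]
grip_width: 0.0461
```

```bash
python3 -c "
from to import *
G=tool(z=.001,flip=-1)
go(rel(ST,z=.10)@G)"
```

```text
t 3.9 pos [0.3891 0.2656 0.1898] F [ 0.8  0.8 -1.1] w 0.0461 q [ 0.58  0.24 -0.11  1.26  0.03  1.  ]
left [ 28.61 -37.85  -4.1 ] [ 6.52 21.74 19.61] rows 11 per row [ 2.6  -3.44 -0.37] [0.59 1.98 1.78]
```

Request:
{"op": "move_arm", "data": {
  "series": [
    [[1.5,-3.4,0.8,0.6,2,1.8,0],[2,-3.6,0.5,0.6,2,1.8,0],[2.6,-3.6,0,0.6,2,1.8,0],[2.6,-3.6,0,0.6,2,1.8,0],[2.6,-3.6,0,0.6,2,1.8,0]]
  ]
}}

```text
clock: 4.4
eef_pos: [0.5062, 0.0871, 0.2136]
tool_rot: [0.119, 0.987, 0.008, -0.108]
ft_force: [1.0, 1.6, -0.7]
grip_width: 0.0464
```

```bash
python3 -c "
from to import *
G=tool(z=.001,flip=-1)
go(rel(ST,z=.10)@G)"
```

```text
t 4.4 pos [0.5062 0.0871 0.2136] F [ 1.   1.6 -0.7] w 0.0464 q [0.13 0.45 0.23 1.56 0.07 0.36]
left [ 16.91 -20.    -6.48] [ 2.46 12.31  9.76] rows 6 per row [ 2.82 -3.33 -1.08] [0.41 2.05 1.63]
```

Request:
{"op": "move_arm", "data": {
  "series": [
    [[2.6,-3.6,0,0.4,2.2,1.8,0],[2.6,-3.6,0,0.4,2.2,1.8,0],[2.6,-3.4,-0.3,0.4,2.2,1.8,0],[2.5,-3,-0.5,0.4,2,1.5,0],[2,-2,-0.5,0.3,1.5,1,0]]
  ]
}}

```text
clock: 4.9
eef_pos: [0.6339, -0.0793, 0.2002]
tool_rot: [0.048, 0.979, 0.008, -0.198]
ft_force: [2.3, 0.1, 0.0]
grip_width: 0.0467
```

```bash
python3 -c "
from to import *
G=tool(z=.001,flip=-1)
go(rel(ST,z=.08)@G);go(rel(ST,z=.017,x=.003)@G)"
```

```text
t 4.9 pos [ 0.6339 -0.0793  0.2002] F [2.3 0.1 0. ] w 0.0467 q [-0.12  0.98  1.1   2.09 -0.01 -0.02]
left [ 3.3  -3.3  -6.95] [0.41 2.15 1.77] rows 2 per row [ 1.65 -1.65 -3.48] [0.2  1.08 0.88]
t 4.9 pos [ 0.6339 -0.0793  0.2002] F [2.3 0.1 0. ] w 0.0467 q [-0.12  0.98  1.1   2.09 -0.01 -0.02]
left [  0.37  -3.1  -12.53] [0.41 2.15 1.77] rows 3 per row [ 0.12 -1.03 -4.18] [0.14 0.72 0.59]
```

Request:
{"op": "move_arm", "data": {
  "series": [
    [[0.4,-1.5,-1.5,0.1,0.6,0.6,0],[0.4,-1,-1.5,0.1,0.6,0.6,0],[0.3,-0.6,-1.2,0.1,0.5,0.4,0],[0.2,0,-1,0,0.4,0,0],[0,0,0,0,0,0,0]]
  ]
}}

```text
clock: 5.4
eef_pos: [0.65, -0.1171, 0.1336]
tool_rot: [0.037, 0.975, 0.008, -0.22]
ft_force: [-0.2, 0.3, -2.2]
grip_width: 0.0466
```

```bash
python3 -c "
from to import *
G=tool(z=.001,flip=-1)
go(rel(ST,z=.04,x=.004)@G);go(rel(ST,z=.017,x=.003)@G)
"
```

```text
t 5.4 pos [ 0.65   -0.1171  0.1336] F [-0.2  0.3 -2.2] w 0.0466 q [-0.16  1.12  1.22  2.11 -0.04 -0.08]
left [-0.36  0.62 -3.75] [ 0.05 -0.45  0.49] rows 1 per row [-0.36  0.62 -3.75] [ 0.05 -0.45  0.49]
t 5.4 pos [ 0.65   -0.1171  0.1336] F [-0.2  0.3 -2.2] w 0.0466 q [-0.16  1.12  1.22  2.11 -0.04 -0.08]
left [-1.24  0.67 -5.88] [ 0.05 -0.45  0.49] rows 2 per row [-0.62  0.34 -2.94] [ 0.03 -0.23  0.25]
```

Request:
{"op": "move_arm", "data": {
  "series": [
    [[-0.2,0.4,-1,0,-0.2,0.3,0],[-0.1,0.2,-1,0,-0.2,0.2,0],[0,0,-1,0,0,0,0],[0,0,-0.5,0,0,0,0],[0,0,0,0,0,0,0]]
  ]
}}

```text
clock: 5.9
eef_pos: [0.6473, -0.1084, 0.1]
tool_rot: [0.031, 0.976, 0.006, -0.215]
ft_force: [0.2, -0.0, -1.3]
grip_width: 0.0465
```

```bash
python3 -c "
from to import *
G=tool(z=.001,flip=-1)
go(rel(ST,z=.04,x=.004)@G);go(rel(ST,z=.017,x=.003)@G)
im,d=snap('side','side1');im,d2=snap('top','top1')
a=cv2.imread('pics/side1.png')[140:290,280:480];b=cv2.imread('pics/top1.png')[110:260,230:430]
cv2.imwrite('pics/c1.png',np.hstack([cv2.resize(a,(400,300)),cv2.resize(b,(400,300))]))
"
```

```text
t 5.9 pos [ 0.6473 -0.1084  0.1   ] F [ 0.2 -0.  -1.3] w 0.0465 q [-0.15  1.08  1.04  1.96 -0.04 -0.08]
left [-0.1  -0.25 -0.39] [ 0.06  0.17 -0.15] rows 1 per row [-0.1  -0.25 -0.39] [ 0.06  0.17 -0.15]
t 5.9 pos [ 0.6473 -0.1084  0.1   ] F [ 0.2 -0.  -1.3] w 0.0465 q [-0.15  1.08  1.04  1.96 -0.04 -0.08]
left [-0.98 -0.2  -2.51] [ 0.06  0.17 -0.15] rows 1 per row [-0.98 -0.2  -2.51] [ 0.06  0.17 -0.15]
```

View pics/c1.png

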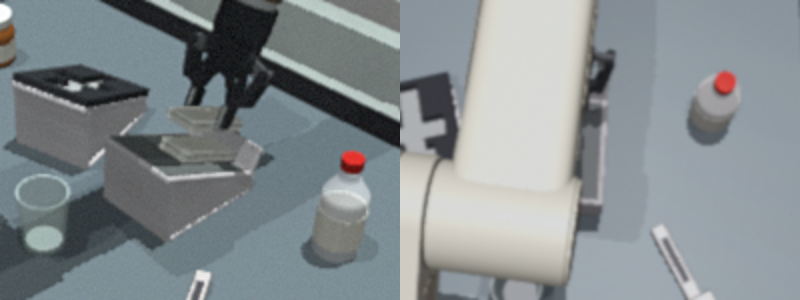

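Request:
{"op": "move_arm", "data": {
  "series": [
    [[-0.4,-0.1,-0.8,0,0.2,-0.1,0],[-0.3,-0.1,-0.7,0,0,0,0],[-0.2,0,-0.5,0,0,0,0],[-0.1,0,-0.2,0,0,0,0],[0,0,0,0,0,0,0]]
  ]
}}

```text
clock: 6.5
eef_pos: [0.6393, -0.1111, 0.0811]
tool_rot: [0.032, 0.977, 0.006, -0.213]
ft_force: [0.4, 0.6, -1.4]
grip_width: 0.0464
```

```bash
cat > lo.py <<'E'
from to import *
import sys
G=tool(z=.001,flip=-1); M,o=cur()
C=np.linalg.inv(ST)@M@np.linalg.inv(G); print('cassette in stored frame mm',(C[:3,3]*1000).round(1),'F stored frame',(ST[:3,:3].T@np.array(o['ft_force'])).round(1), 'rot',R.from_matrix(C[:3,:3]).as_rotvec(degrees=True).round(2))
print('x-axis cm/10mm',ST[:3,0].round(3),'z',ST[:3,2].round(3)); go(rel(ST,z=.0165,x=.003)@G)
E
python3 lo.py
```

```text
cassette in stored frame mm [ 4.   0.7 23.4] F stored frame [-1.  -0.6 -1.1] rot [ 0.1   0.4  -0.03]
x-axis cm/10mm [-0.904  0.06   0.423] z [ 0.422 -0.028  0.906]
t 6.5 pos [ 0.6393 -0.1111  0.0811] F [ 0.4  0.6 -1.4] w 0.0464 q [-0.15  1.05  0.93  1.88 -0.04 -0.08]
left [-0.2   0.08 -0.67] [ 0.13  0.39 -0.01] rows 1 per row [-0.2   0.08 -0.67] [ 0.13  0.39 -0.01]
```

Request:
{"op": "move_arm", "data": {
  "series": [
    [[-0.1,0.1,-0.3,0.1,0.4,0,0],[-0.1,0,-0.2,0,0,0,0],[0,0,-0.1,0,0,0,0],[0,0,-0.1,0,0,0,0],[0,0,0,0,0,0,0]]
  ]
}}

```text
clock: 7.0
eef_pos: [0.6379, -0.11, 0.0743]
tool_rot: [0.032, 0.976, 0.007, -0.216]
ft_force: [0.7, 0.7, -1.4]
grip_width: 0.0465
```

```bash
python3 lo.py
```

```text
cassette in stored frame mm [ 2.5 -0.4 16.6] F stored frame [-1.2 -0.7 -0.9] rot [0.04 0.05 0.01]
x-axis cm/10mm [-0.904  0.06   0.423] z [ 0.422 -0.028  0.906]
t 7.0 pos [ 0.6379 -0.11    0.0743] F [ 0.7  0.7 -1.4] w 0.0465 q [-0.15  1.05  0.92  1.87 -0.04 -0.08]
left [-0.05 -0.04  0.01] [ 0.03  0.05 -0.02] rows 1 per row [-0.05 -0.04  0.01] [ 0.03  0.05 -0.02]
```

Request:
{"op": "move_arm", "data": {
  "series": [
    [[0.1,0,0,0,0,0,0],[0.1,0,-0.05,0,0,0,0],[0.1,0,-0.05,0,0,0,0],[0,0,0,0,0,0,0],[0,0,0,0,0,0,0]]
  ]
}}

```text
clock: 7.5
eef_pos: [0.6412, -0.1099, 0.0734]
tool_rot: [0.032, 0.976, 0.007, -0.216]
ft_force: [-0.5, 0.5, -1.5]
grip_width: 0.0461
```

```bash
python3 lo.py
```

```text
cassette in stored frame mm [-0.9 -0.6 17.2] F stored frame [-0.2 -0.4 -1.6] rot [0.04 0.05 0.  ]
x-axis cm/10mm [-0.904  0.06   0.423] z [ 0.422 -0.028  0.906]
t 7.5 pos [ 0.6412 -0.1099  0.0734] F [-0.5  0.5 -1.5] w 0.0461 q [-0.15  1.06  0.94  1.88 -0.04 -0.08]
left [-0.39 -0.04  0.1 ] [ 0.03  0.05 -0.02] rows 1 per row [-0.39 -0.04  0.1 ] [ 0.03  0.05 -0.02]
```

No contact yet; go on downhill with a little downward.

Request:
{"op": "move_arm", "data": {
  "series": [
    [[0.05,0,-0.05,0,0,0,0],[0.1,0,-0.1,0,0,0,0],[0,0,-0.05,0,0,0,0],[0,0,0,0,0,0,0],[0,0,0,0,0,0,0]]
  ]
}}

```text
clock: 8.0
eef_pos: [0.6411, -0.1099, 0.073]
tool_rot: [0.032, 0.975, 0.007, -0.218]
ft_force: [-2.4, 0.5, 0.7]
grip_width: 0.0465
```

```bash
python3 lo.py
```

```text
cassette in stored frame mm [-0.9 -0.6 16.8] F stored frame [ 2.5 -0.3 -0.4] rot [ 0.03 -0.16 -0.02]
x-axis cm/10mm [-0.904  0.06   0.423] z [ 0.422 -0.028  0.906]
t 8.0 pos [ 0.6411 -0.1099  0.073 ] F [-2.4  0.5  0.7] w 0.0465 q [-0.15  1.07  0.95  1.89 -0.04 -0.08]
left [-0.37 -0.04  0.14] [ 0.03 -0.17  0.  ] rows 1 per row [-0.37 -0.04  0.14] [ 0.03 -0.17  0.  ]
```

Request:
{"op": "move_arm", "data": {
  "series": [
    [[0,0,-0.1,0,0,0,0],[0,0,-0.1,0,0,0,0],[0,0,-0.05,0,0,0,0],[0,0,0,0,0,0,0],[0,0,0,0,0,0,0]]
  ]
}}

```text
clock: 8.5
eef_pos: [0.6409, -0.1099, 0.0726]
tool_rot: [0.033, 0.976, 0.007, -0.217]
ft_force: [-2.9, 0.2, 1.5]
grip_width: 0.0469
```

```bash
python3 lo.py
```

```text
cassette in stored frame mm [-0.9 -0.6 16.4] F stored frame [ 3.2 -0.   0.1] rot [ 0.03 -0.12 -0.04]
x-axis cm/10mm [-0.904  0.06   0.423] z [ 0.422 -0.028  0.906]
t 8.5 pos [ 0.6409 -0.1099  0.0726] F [-2.9  0.2  1.5] w 0.0469 q [-0.15  1.07  0.94  1.89 -0.04 -0.08]
left [-0.35 -0.04  0.18] [ 0.04 -0.12  0.02] rows 1 per row [-0.35 -0.04  0.18] [ 0.04 -0.12  0.02]
```

Request:
{"op": "move_arm", "data": {
  "series": [
    [[-0.05,0,-0.15,0,0,0,0],[-0.05,0,-0.15,0,0,0,0],[0,0,-0.1,0,0,0,0],[0,0,0,0,0,0,0],[0,0,0,0,0,0,0]]
  ]
}}

```text
clock: 9.0
eef_pos: [0.641, -0.1099, 0.0726]
tool_rot: [0.033, 0.976, 0.007, -0.215]
ft_force: [-2.0, 0.5, 3.8]
grip_width: 0.0463
```

```bash
python3 lo.py
```

```text
cassette in stored frame mm [-1.  -0.6 16.4] F stored frame [ 3.4 -0.4  2.6] rot [ 0.02  0.17 -0.04]
x-axis cm/10mm [-0.904  0.06   0.423] z [ 0.422 -0.028  0.906]
t 9.0 pos [ 0.641  -0.1099  0.0726] F [-2.   0.5  3.8] w 0.0463 q [-0.15  1.06  0.93  1.88 -0.04 -0.08]
left [-0.36 -0.04  0.18] [0.04 0.17 0.03] rows 1 per row [-0.36 -0.04  0.18] [0.04 0.17 0.03]
```

Request:
{"op": "move_arm", "data": {
  "series": [
    [[0,0,0,0,0,0,0.6],[0,0,0,0,0,0,0.65],[0,0,0,0,0,0,0.7],[0,0,0,0,0,0,0.75],[0,0,0,0,0,0,0.75]]
  ]
}}

```text
clock: 9.5
eef_pos: [0.6429, -0.11, 0.07]
tool_rot: [0.032, 0.976, 0.007, -0.213]
ft_force: [0.0, -1.0, 0.3]
grip_width: 0.0643
```

Request:
{"op": "move_arm", "data": {
  "series": [
    [[0.4,0,0.9,0,0,0,0.75],[0.8,0,1.8,0,0,0,0.8],[1,0,2,0,0,0,0.8],[1,0,2.2,0,0,0,0.8],[0,0,0.5,0,0,0,0.8]]
  ]
}}

```text
clock: 10.0
eef_pos: [0.6522, -0.1064, 0.1386]
tool_rot: [0.032, 0.974, 0.008, -0.223]
ft_force: [-0.5, -0.3, 0.7]
grip_width: 0.0681
```

```bash
python3 -c "
from to import *
go(SP@tool(z=.1));go(SP@tool(z=.1,flip=-1))
im,d=snap('side','side2')
a=cv2.imread('pics/side2.png')[140:290,280:480]
cv2.imwrite('pics/c2.png',cv2.resize(a,(800,600)))
"
```

```text
t 10.0 pos [ 0.6522 -0.1064  0.1386] F [-0.5 -0.3  0.7] w 0.0681 q [-0.15  1.14  1.28  2.15 -0.03 -0.07]
left [-22.27 -17.06  -3.86] [ -33.98   -6.83 -146.26] rows 19 per row [-1.17 -0.9  -0.2 ] [-1.79 -0.36 -7.7 ]
t 10.0 pos [ 0.6522 -0.1064  0.1386] F [-0.5 -0.3  0.7] w 0.0681 q [-0.15  1.14  1.28  2.15 -0.03 -0.07]
left [-22.27 -17.06  -3.86] [  5.14 -25.55  29.95] rows 7 per row [-3.18 -2.44 -0.55] [ 0.73 -3.65  4.28]
```

View pics/c2.png

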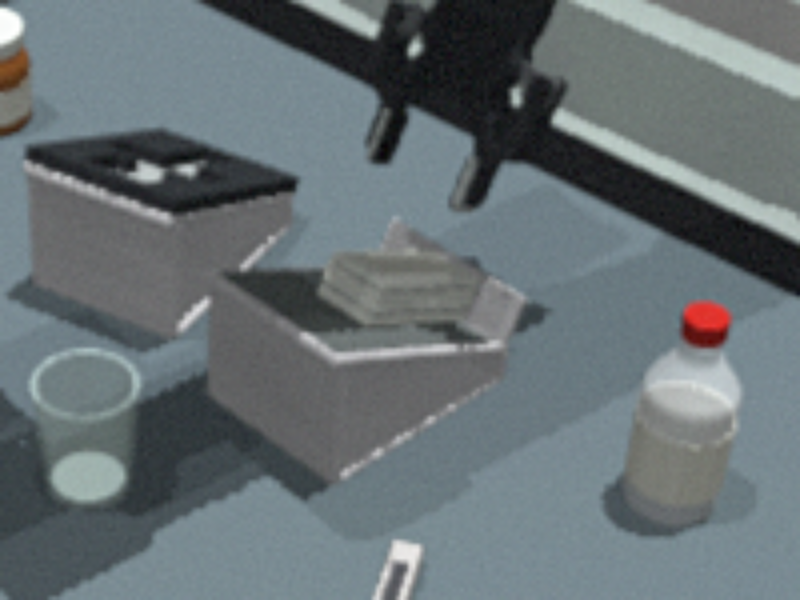

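Request:
{"op": "move_arm", "data": {
  "series": [
    [[-2,0,1,0.7,-3.6,4,0.8],[-3,0,2,0.7,-3.6,4,0.8],[-3.2,-1,2,0.7,-3.6,4,0.8],[-3.2,-2.5,1,0.7,-3.6,4,0.8],[-3.2,-3,0,0.7,-3.6,4,0.8]]
  ]
}}

```text
clock: 10.55
eef_pos: [0.5275, -0.1692, 0.1707]
tool_rot: [-0.131, 0.987, 0.003, -0.093]
ft_force: [0.7, -1.1, 1.2]
grip_width: 0.0682
```

```bash
python3 -c "
from to import *
go(SP@tool(z=.1,flip=-1))
im,d=snap('top','top2')
a=cv2.imread('pics/top2.png')
cv2.imwrite('pics/c3.png',a)
"
```

```text
t 10.55 pos [ 0.5275 -0.1692  0.1707] F [ 0.7 -1.1  1.2] w 0.0682 q [-0.27  0.52  0.24  1.47 -0.07 -0.53]
left [ -9.8  -10.78  -7.07] [  2.08 -10.49  11.51] rows 4 per row [-2.45 -2.7  -1.77] [ 0.52 -2.62  2.88]
```

View pics/c3.png

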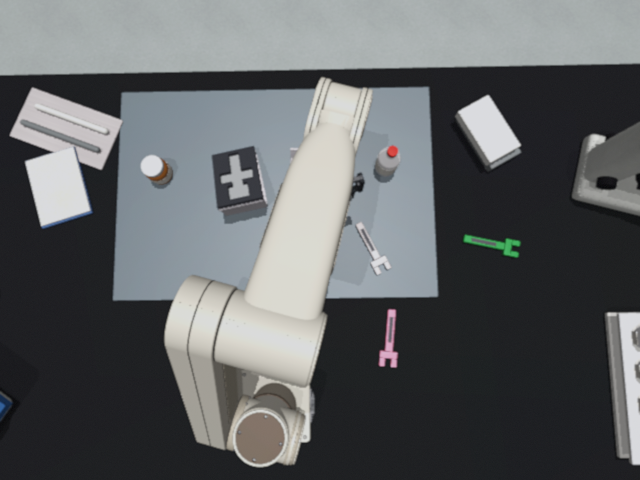

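Request:
{"op": "move_arm", "data": {
  "series": [
    [[-2,-2.6,0,0.5,-2.5,2.8,0.7],[-2.4,-2.6,0,0.5,-2.5,2.8,0.7],[-2.4,-2.6,-1.5,0.5,-2.5,2.8,0.7],[-1.5,-1.5,-2,0.3,-1.5,1.5,0.7],[0,0,-1.5,0,0,0,0.7]]
  ]
}}

```text
clock: 11.1
eef_pos: [0.4226, -0.2682, 0.1164]
tool_rot: [-0.217, 0.976, 0.001, -0.02]
ft_force: [0.1, 0.1, -0.0]
grip_width: 0.06
```

```bash
python3 -c "
from to import *
go(SP@tool(z=.003,flip=-1))
"
```

```text
t 11.1 pos [ 0.4226 -0.2682  0.1164] F [ 0.1  0.1 -0. ] w 0.06 q [-0.55  0.35 -0.16  1.09 -0.03 -0.99]
left [  0.69  -0.88 -11.34] [ 0.43 -2.25  1.66] rows 3 per row [ 0.23 -0.29 -3.78] [ 0.14 -0.75  0.55]
```

Request:
{"op": "move_arm", "data": {
  "series": [
    [[0.4,-0.5,-2,0.3,-1.5,1,0.7],[0.2,-0.3,-2.5,0.1,-0.6,0.5,0.7],[0.1,-0.1,-2.5,0,0,0,0.7],[0,0,-1.5,0,0,0,0.7],[0,0,-0.8,0,0,0,0.7]]
  ]
}}

```text
clock: 11.6
eef_pos: [0.4286, -0.2795, 0.0198]
tool_rot: [-0.226, 0.974, 0.0, -0.001]
ft_force: [-0.4, 0.2, -0.5]
grip_width: 0.0594
```

```bash
python3 -c "
from to import *
go(SP@tool(z=.003,flip=-1))
im,d=snap('side','side3')
a=cv2.imread('pics/side3.png')[220:370,280:480]
cv2.imwrite('pics/c4.png',cv2.resize(a,(800,600)))
"
```

```text
t 11.6 pos [ 0.4286 -0.2795  0.0198] F [-0.4  0.2 -0.5] w 0.0594 q [-0.58  0.46 -0.28  0.83 -0.   -1.03]
left [ 0.09  0.25 -1.68] [-0.01 -0.09  0.52] rows 1 per row [ 0.09  0.25 -1.68] [-0.01 -0.09  0.52]
```

View pics/c4.png

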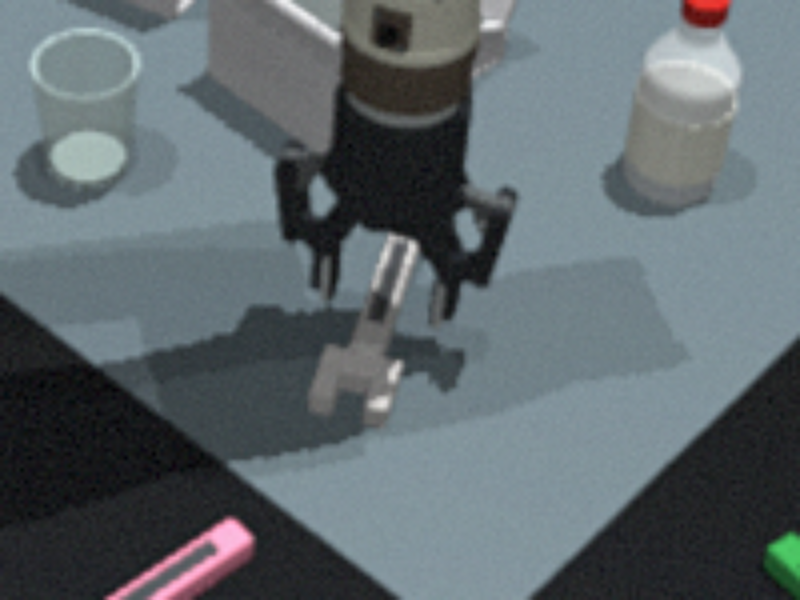

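Spanner at (375,330), midway between the fingers. Lower and close.

Request:
{"op": "move_arm", "data": {
  "series": [
    [[0.1,0.2,-0.8,0,0,0.5,0.7],[0,0,-0.6,0,0,0,0.7],[0,0,-0.2,0,0,0,0.7],[0,0,0,0,0,0,0.4],[0,0,0,0,0,0,0.2]]
  ]
}}

```text
clock: 12.15
eef_pos: [0.431, -0.2776, 0.0033]
tool_rot: [-0.231, 0.973, -0.0, -0.0]
ft_force: [-0.3, 0.1, -0.0]
grip_width: 0.0317
```

```bash
python3 -c "
from to import *
go(SP@tool(z=.003,flip=-1))
"
```

```text
t 12.15 pos [ 0.431  -0.2776  0.0033] F [-0.3  0.1 -0. ] w 0.0317 q [-0.57  0.48 -0.3   0.79 -0.   -1.04]
left [-0.15  0.06 -0.03] [ 0.02 -0.03 -0.05] rows 1 per row [-0.15  0.06 -0.03] [ 0.02 -0.03 -0.05]
```

Request:
{"op": "move_arm", "data": {
  "series": [
    [[-0.1,0,0,0,0,0,0.1],[0,0,0,0,0,0,0],[0,0,0,0,0,0,0],[0,0,0,0,0,0,0],[0,0,0,0,0,0,0]]
  ]
}}

```text
clock: 12.65
eef_pos: [0.43, -0.2774, 0.004]
tool_rot: [-0.231, 0.973, -0.0, 0.0]
ft_force: [0.8, 0.1, -1.5]
grip_width: 0.0182
```

Request:
{"op": "move_arm", "data": {
  "series": [
    [[0,0,0,0,0,0,0],[0,0,2,0,0,0,0],[0,0,3,0,0,0,0],[0,0,4,0,0,0,0],[0,0,3,0,0,0,0]]
  ]
}}

```text
clock: 13.15
eef_pos: [0.4241, -0.2738, 0.1209]
tool_rot: [-0.231, 0.973, 0.006, -0.006]
ft_force: [1.4, -0.6, -3.0]
grip_width: 0.0185
```

```bash
python3 -c "
from to import *
G=tool(z=.003,flip=-1)
go(rel(RE,z=.06)@G)
im,d=snap('side','side4')
a=cv2.imread('pics/side4.png')[150:350,250:517]
cv2.imwrite('pics/c5.png',cv2.resize(a,(800,600)))
"
```

```text
t 13.15 pos [ 0.4241 -0.2738  0.1209] F [ 1.4 -0.6 -3. ] w 0.0185 q [-0.57  0.34 -0.16  1.09 -0.   -1.04]
left [22.42 37.55  0.62] [ -8.87  22.93 -14.44] rows 10 per row [2.24 3.76 0.06] [-0.89  2.29 -1.44]
```

View pics/c5.png

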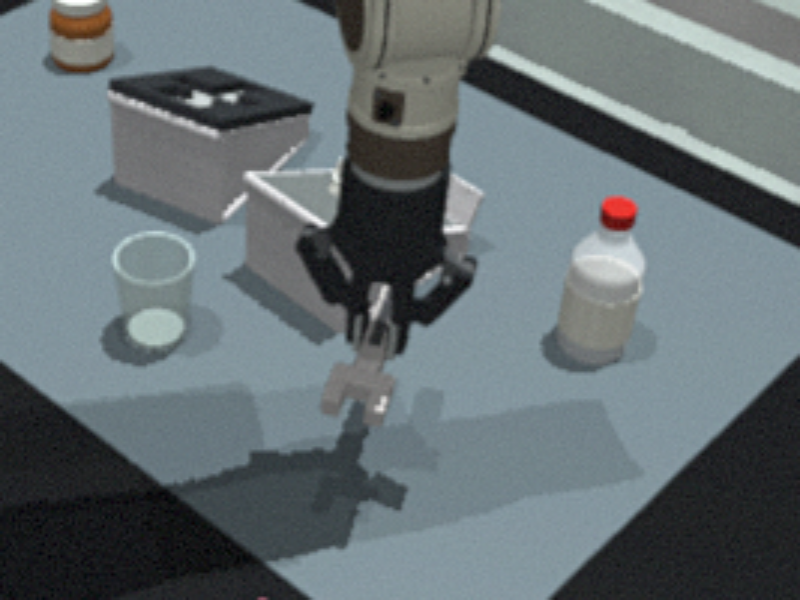

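Request:
{"op": "move_arm", "data": {
  "series": [
    [[0.5,1,4,-0.5,1.5,-1,0],[1,3,3,-0.8,2,-1.4,0],[1.5,4,1.5,-0.8,2,-1.4,0],[1.5,4.3,0,-0.8,2,-1.4,0],[1.5,4.3,0,-0.8,2,-1.4,0]]
  ]
}}

```text
clock: 13.7
eef_pos: [0.4851, -0.1099, 0.2147]
tool_rot: [-0.163, 0.982, -0.011, -0.091]
ft_force: [0.5, -0.8, -3.1]
grip_width: 0.0184
```

Request:
{"op": "move_arm", "data": {
  "series": [
    [[1.5,4.3,0,-0.8,2,-1.4,0],[2,4.3,0,-0.8,2,-1.4,0],[2,4,0,-0.8,2,-1.4,0],[2,3,0,-0.6,2,-1,0],[1.5,1.5,0,-0.3,1,-0.5,0]]
  ]
}}

```text
clock: 14.2
eef_pos: [0.5783, 0.073, 0.2118]
tool_rot: [-0.112, 0.978, -0.024, -0.175]
ft_force: [0.5, -0.1, -3.2]
grip_width: 0.0185
```

```bash
cat > lr.py <<'E'
from to import *
G=tool(z=.004,flip=-1); M,o=cur()
C=np.linalg.inv(RE)@M@np.linalg.inv(G); print('spanner in recess mm',(C[:3,3]*1000).round(1),'F rec frame',(RE[:3,:3].T@np.array(o['ft_force'])).round(1), 'rot',R.from_matrix(C[:3,:3]).as_rotvec(degrees=True).round(2))
print('x',RE[:3,0].round(3),'z',RE[:3,2].round(3))
for z in (.05,.02,0): go(rel(RE,z=z)@G)
E
python3 lr.py
```

```text
spanner in recess mm [102.9  13.8 104.3] F rec frame [-1.8  0.3 -2.7] rot [0.9  4.67 1.02]
x [-0.887 -0.187  0.423] z [0.414 0.087 0.906]
t 14.2 pos [0.5783 0.073  0.2118] F [ 0.5 -0.1 -3.2] w 0.0185 q [ 0.14  0.74  0.68  1.87 -0.04 -0.08]
left [ 6.63  2.8  -9.29] [-0.58  4.65 -1.3 ] rows 3 per row [ 2.21  0.93 -3.1 ] [-0.19  1.55 -0.43]
t 14.2 pos [0.5783 0.073  0.2118] F [ 0.5 -0.1 -3.2] w 0.0185 q [ 0.14  0.74  0.68  1.87 -0.04 -0.08]
left [  5.39   2.53 -12.01] [-0.58  4.65 -1.3 ] rows 3 per row [ 1.8   0.84 -4.  ] [-0.19  1.55 -0.43]
t 14.2 pos [0.5783 0.073  0.2118] F [ 0.5 -0.1 -3.2] w 0.0185 q [ 0.14  0.74  0.68  1.87 -0.04 -0.08]
left [  4.56   2.36 -13.82] [-0.58  4.65 -1.3 ] rows 4 per row [ 1.14  0.59 -3.45] [-0.15  1.16 -0.33]
```

Request:
{"op": "move_arm", "data": {
  "series": [
    [[1.5,0.7,-1.8,-0.2,1.5,-0.4,0],[1.5,0.7,-2,-0.2,1.5,-0.4,0],[1.5,0.6,-2,-0.1,1.2,-0.3,0],[1,0.4,-1.5,0,0.4,0,0],[0,0,0,0,0,0,0]]
  ]
}}

```text
clock: 14.7
eef_pos: [0.6378, 0.1037, 0.1271]
tool_rot: [-0.106, 0.97, -0.023, -0.216]
ft_force: [-0.9, -0.5, -2.5]
grip_width: 0.0184
```

```bash
python3 lr.py
```

```text
spanner in recess mm [ 8.9 -4.  54.9] F rec frame [-0.2  0.3 -2.7] rot [ 0.14 -0.12  0.57]
x [-0.887 -0.187  0.423] z [0.414 0.087 0.906]
t 14.7 pos [0.6378 0.1037 0.1271] F [-0.9 -0.5 -2.5] w 0.0184 q [ 0.17  1.04  1.04  2.   -0.02 -0.04]
left [ 0.67 -0.27 -0.82] [-0.09 -0.14 -0.57] rows 1 per row [ 0.67 -0.27 -0.82] [-0.09 -0.14 -0.57]
t 14.7 pos [0.6378 0.1037 0.1271] F [-0.9 -0.5 -2.5] w 0.0184 q [ 0.17  1.04  1.04  2.   -0.02 -0.04]
left [-0.57 -0.53 -3.54] [-0.09 -0.14 -0.57] rows 1 per row [-0.57 -0.53 -3.54] [-0.09 -0.14 -0.57]
t 14.7 pos [0.6378 0.1037 0.1271] F [-0.9 -0.5 -2.5] w 0.0184 q [ 0.17  1.04  1.04  2.   -0.02 -0.04]
left [-1.4  -0.71 -5.35] [-0.09 -0.14 -0.57] rows 2 per row [-0.7  -0.35 -2.68] [-0.04 -0.07 -0.29]
```

Align x, y at z≈20 mm, then look.

Request:
{"op": "move_arm", "data": {
  "series": [
    [[0.2,-0.3,-1,0,0,-0.4,0],[-0.2,-0.2,-1,0,0,-0.2,0],[-0.3,-0.1,-0.8,0,0,0,0],[-0.2,0,-0.4,0,0,0,0],[0,0,0,0,0,0,0]]
  ]
}}

```text
clock: 15.2
eef_pos: [0.6324, 0.0955, 0.0935]
tool_rot: [-0.1, 0.971, -0.022, -0.215]
ft_force: [-0.2, -1.1, -3.0]
grip_width: 0.0185
```

```bash
python3 lr.py; python3 -c "
from h import *
im,d=snap('side','side5')
a=cv2.imread('pics/side5.png')[120:240,240:400]
cv2.imwrite('pics/c6.png',cv2.resize(a,(800,600)))
im,d=snap('top','top5')
a=cv2.imread('pics/top5.png')[120:240,190:350]
cv2.imwrite('pics/c7.png',cv2.resize(a,(800,600)))
"
```

```text
spanner in recess mm [ 1.1  2.9 21.4] F rec frame [-0.9  1.  -2.9] rot [-0.13  0.   -0.14]
x [-0.887 -0.187  0.423] z [0.414 0.087 0.906]
t 15.2 pos [0.6324 0.0955 0.0935] F [-0.2 -1.1 -3. ] w 0.0185 q [ 0.16  1.02  0.91  1.89 -0.02 -0.04]
left [1.22 0.55 2.55] [-0.06 -0.01  0.18] rows 1 per row [1.22 0.55 2.55] [-0.06 -0.01  0.18]
t 15.2 pos [0.6324 0.0955 0.0935] F [-0.2 -1.1 -3. ] w 0.0185 q [ 0.16  1.02  0.91  1.89 -0.02 -0.04]
left [-0.03  0.29 -0.17] [-0.06 -0.01  0.18] rows 1 per row [-0.03  0.29 -0.17] [-0.06 -0.01  0.18]
t 15.2 pos [0.6324 0.0955 0.0935] F [-0.2 -1.1 -3. ] w 0.0185 q [ 0.16  1.02  0.91  1.89 -0.02 -0.04]
left [-0.85  0.12 -1.98] [-0.06 -0.01  0.18] rows 1 per row [-0.85  0.12 -1.98] [-0.06 -0.01  0.18]
```

View pics/c6.png

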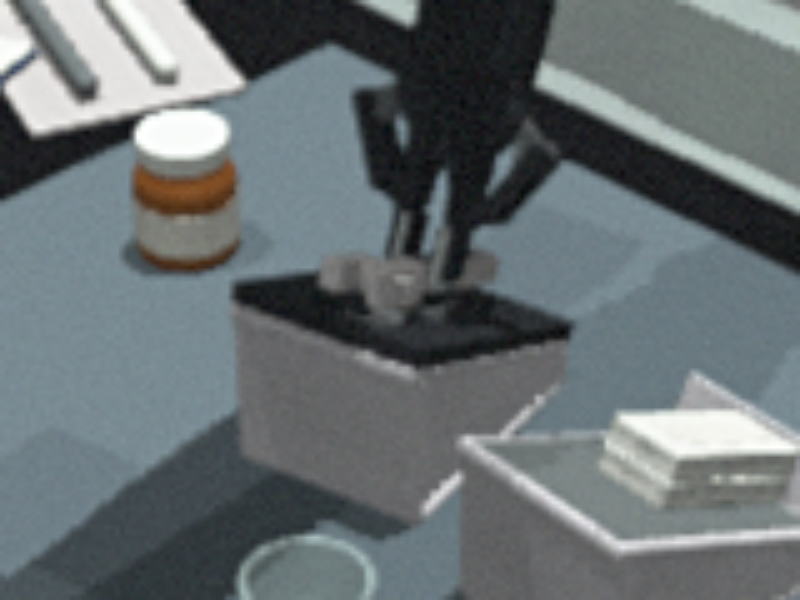

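View pics/c7.png

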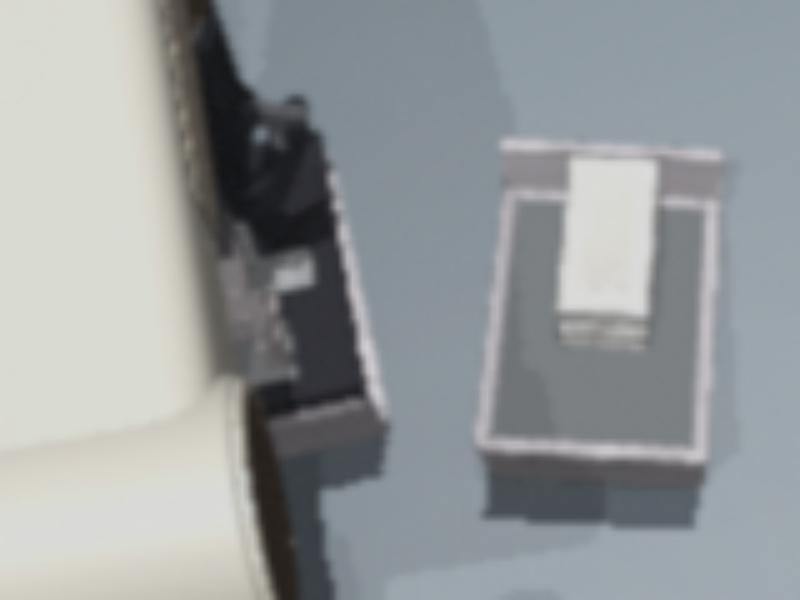

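Request:
{"op": "move_arm", "data": {
  "series": [
    [[0,0.3,-0.1,0,0,0.2,0],[-0.15,0,-0.3,0,0,0,0],[-0.15,0,-0.3,0,0,0,0],[-0.1,0,-0.2,0,0,0,0],[0,0,0,0,0,0,0]]
  ]
}}

```text
clock: 15.8
eef_pos: [0.63, 0.0994, 0.0867]
tool_rot: [-0.102, 0.972, -0.022, -0.212]
ft_force: [0.2, 0.3, -3.0]
grip_width: 0.0183
```

```bash
python3 lr.py|grep -v '^x'|tail -7|sed -n '1p;6,7p'
```

```text
spanner in recess mm [-0.4 -1.4 14.7] F rec frame [-1.5 -0.2 -2.7] rot [-0.01  0.37  0.08]
t 15.8 pos [0.63   0.0994 0.0867] F [ 0.2  0.3 -3. ] w 0.0183 q [ 0.16  1.01  0.87  1.86 -0.02 -0.04]
left [-0.61 -0.27 -1.31] [-0.12  0.35 -0.06] rows 1 per row [-0.61 -0.27 -1.31] [-0.12  0.35 -0.06]
```

Request:
{"op": "move_arm", "data": {
  "series": [
    [[-0.15,-0.15,-0.3,-0.1,0.3,0,0],[-0.15,-0.1,-0.3,0,0,0,0],[-0.15,0,-0.3,0,0,0,0],[-0.1,0,-0.2,0,0,0,0],[0,0,0,0,0,0,0]]
  ]
}}

```text
clock: 16.3
eef_pos: [0.6237, 0.0965, 0.0742]
tool_rot: [-0.102, 0.971, -0.023, -0.216]
ft_force: [0.1, 0.9, -3.5]
grip_width: 0.0183
```

```bash
python3 lr.py|grep -v '^x'|tail -7|sed -n '1p;6,7p'
```

```text
spanner in recess mm [0.4 0.1 0.5] F rec frame [-1.7 -0.9 -3. ] rot [ 0.02 -0.03  0.05]
t 16.3 pos [0.6237 0.0965 0.0742] F [ 0.1  0.9 -3.5] w 0.0183 q [ 0.16  1.    0.82  1.82 -0.02 -0.04]
left [ 0.01  0.02 -0.06] [ 0.   -0.03 -0.06] rows 1 per row [ 0.01  0.02 -0.06] [ 0.   -0.03 -0.06]
```

Request:
{"op": "move_arm", "data": {
  "series": [
    [[-0.05,0,-0.1,0,0,0,0],[-0.05,0,-0.1,0,0,0,0],[-0.05,0,-0.1,0,0,0,0],[-0.05,0,-0.1,0,0,0,0],[0,0,0,0,0,0,0]]
  ]
}}

```text
clock: 16.8
eef_pos: [0.6238, 0.0965, 0.0742]
tool_rot: [-0.102, 0.972, -0.023, -0.212]
ft_force: [0.4, -0.7, 0.2]
grip_width: 0.0183
```

```bash
python3 lr.py|grep -v '^x'|tail -7|sed -n '1p;6,7p'
```

```text
spanner in recess mm [0.3 0.1 0.4] F rec frame [-0.2  0.8  0.3] rot [0.08 0.41 0.04]
t 16.8 pos [0.6238 0.0965 0.0742] F [ 0.4 -0.7  0.2] w 0.0183 q [ 0.16  1.    0.8   1.81 -0.02 -0.04]
left [ 0.01  0.01 -0.06] [-0.03  0.41 -0.07] rows 1 per row [ 0.01  0.01 -0.06] [-0.03  0.41 -0.07]
```

Request:
{"op": "move_arm", "data": {
  "series": [
    [[0,0,-0.2,0,0.4,0,0],[-0.05,0,-0.3,0,0,0,0],[-0.1,0,-0.4,0,0,0,0],[-0.1,0,-0.4,0,0,0,0],[0,0,0,0,0,0,0]]
  ]
}}

```text
clock: 17.3
eef_pos: [0.6241, 0.0966, 0.075]
tool_rot: [-0.102, 0.972, -0.022, -0.209]
ft_force: [0.7, 0.1, -2.1]
grip_width: 0.0185
```

```bash
python3 lr.py|grep -v '^x'|tail -7|sed -n '1p;6,7p'
```

```text
spanner in recess mm [0.3 0.1 1.3] F rec frame [-1.5  0.  -1.6] rot [0.09 0.76 0.05]
t 17.3 pos [0.6241 0.0966 0.075 ] F [ 0.7  0.1 -2.1] w 0.0185 q [ 0.16  0.99  0.79  1.8  -0.02 -0.04]
left [-0.03  0.   -0.14] [-0.1   0.75 -0.09] rows 1 per row [-0.03  0.   -0.14] [-0.1   0.75 -0.09]
```

Request:
{"op": "move_arm", "data": {
  "series": [
    [[0,0,-0.1,-0.1,0.7,0,0],[0,0,-0.1,0,0.2,0,0],[0,0,0,0,0,0,0],[0,0,0,0,0,0,0.3],[0,0,0,0,0,0,0.4]]
  ]
}}

```text
clock: 17.8
eef_pos: [0.6233, 0.0968, 0.0721]
tool_rot: [-0.102, 0.97, -0.022, -0.219]
ft_force: [0.6, -0.7, -0.0]
grip_width: 0.0342
```

```bash
python3 lr.py|grep -v '^x'|tail -7|sed -n '1p;6,7p'
```

```text
spanner in recess mm [-0.1 -0.2 -1.6] F rec frame [-0.4  0.8  0.2] rot [-0.02 -0.46  0.11]
t 17.8 pos [0.6233 0.0968 0.0721] F [ 0.6 -0.7 -0. ] w 0.0342 q [ 0.16  1.01  0.83  1.83 -0.02 -0.04]
left [ 0.06 -0.01  0.16] [ 0.03 -0.46 -0.09] rows 1 per row [ 0.06 -0.01  0.16] [ 0.03 -0.46 -0.09]
```

Request:
{"op": "move_arm", "data": {
  "series": [
    [[0.5,0.1,1,0,0,0,0.4],[0.8,0.2,1.8,0,0,0,0.4],[0.7,0.1,2,0,0,0,0.3],[-1,0,2,0,-1,0,0.1],[-2.5,0,2,0,-2,0,0]]
  ]
}}

```text
clock: 18.3
eef_pos: [0.6065, 0.1001, 0.146]
tool_rot: [-0.101, 0.973, -0.026, -0.205]
ft_force: [1.9, -0.0, 1.0]
grip_width: 0.0002
```

Request:
{"op": "move_arm", "data": {
  "series": [
    [[-2,-4,1,0,-2,0,0],[-2,-4,0,0,-2,0,0],[-2,-4,0,0,-2,0,0],[-1,-4,0,0,-2,0,0],[0,-2,0,0,0,0,0]]
  ]
}}

```text
clock: 18.8
eef_pos: [0.5291, -0.0801, 0.1549]
tool_rot: [-0.103, 0.985, -0.033, -0.135]
ft_force: [1.0, 1.0, 0.3]
grip_width: -0.0001
```

```bash
python3 -c "
from fit import *
im,d=snap('side','side6')
a=cv2.imread('pics/side6.png')[130:250,260:420]
cv2.imwrite('pics/c8.png',cv2.resize(a,(800,600)))
im,d=snap('top','top6')
a=cv2.imread('pics/top6.png')[120:240,190:350]
cv2.imwrite('pics/c9.png',cv2.resize(a,(800,600)))
print(bot.get_obs()['eef_pos'])
"
```

```text
[ 0.53071313 -0.08027499  0.15453745]
```

View pics/c8.png

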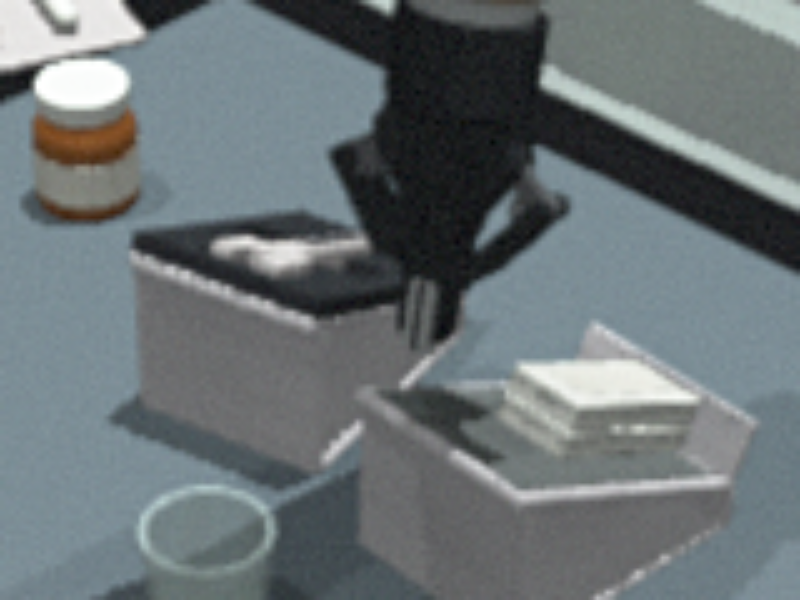

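View pics/c9.png

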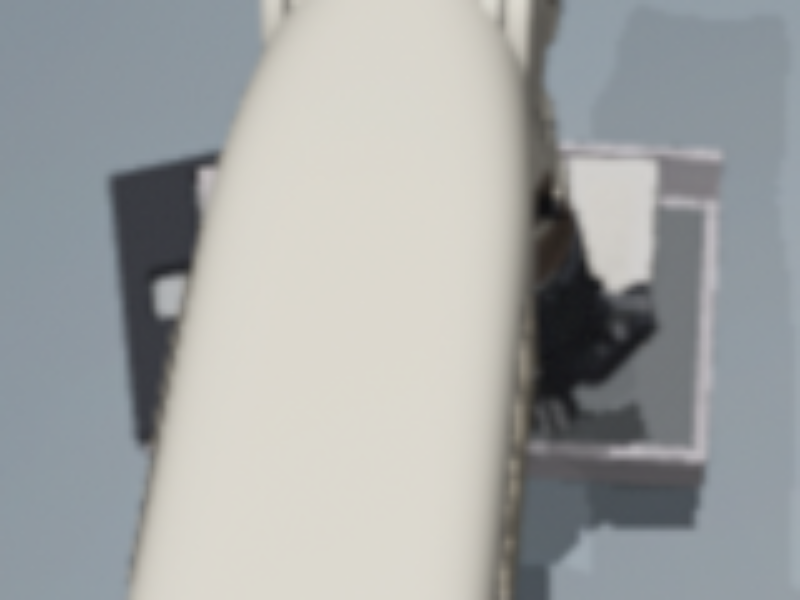

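Request:
{"op": "move_arm", "data": {
  "series": [
    [[-3,-1,4,0,-2,0,0],[-4,-2,2,0,-2,0,0],[-4,-2.5,0,0,-2,0,0],[-4,-2.5,0,0,-2,0,0],[-3,-3,0,0,-2,0,0]]
  ]
}}

```text
clock: 19.4
eef_pos: [0.3509, -0.1869, 0.1994]
tool_rot: [-0.105, 0.992, -0.039, -0.057]
ft_force: [0.2, -0.3, 0.3]
grip_width: -0.0004
```

Request:
{"op": "move_arm", "data": {
  "series": [
    [[-1,-4.5,0,0,-2,0,0],[0,-4.5,0,0,0,0,0],[0,-4.5,0,0,0,0,0],[0,-4.5,0,0,0,0,0],[0,-3,0,0,0,0,0]]
  ]
}}

```text
clock: 19.9
eef_pos: [0.3366, -0.3992, 0.1993]
tool_rot: [-0.107, 0.993, -0.039, -0.038]
ft_force: [0.0, 0.5, -0.1]
grip_width: 0.0001
```

```bash
cat > chk.py <<'E'
from to import *
import sys
t=sys.argv[1]
im,d=snap('side','side'+t); im,d2=snap('top','top'+t)
a=cv2.imread(f'pics/side{t}.png'); b=cv2.imread(f'pics/top{t}.png')
cv2.imwrite(f'pics/k{t}.png',np.vstack([np.hstack([cv2.resize(a[150:250,270:390],(400,300)),cv2.resize(b[140:220,200:306],(400,300))]),cv2.resize(b[60:300,120:440],(400,300)).repeat(2,1)[:, ::1] if 0 else np.hstack([cv2.resize(b[60:300,120:440],(400,300)),cv2.resize(b[140:220,270:376],(400,300))])]))
x0,y0,x1,y1=214,150,262,212
def try_(n,img,bx,pred,p0,th):
    p,i,v=fit(n,img,bx,bright(th),pred,p0); print(n,p[:2].round(4),np.degrees(p[2]).round(2),'iou',round(i,3)); return v
def cz(o,D,q): return cas(hit(o,D,frame(q[0],q[1],ST[2,3]+.016*C25,q[2],25),.016))
T=rel(ST,z=.016); print('target top cass',T[:3,3].round(4),176.2)
try_('top',b,(296,145,330,194),cz,np.array([T[0,3],T[1,3],np.radians(176)]),195)
try_('side',a,(352,190,405,225),cz,np.array([T[0,3],T[1,3],np.radians(176)]),190)
# heights of spanner top along its axis in recess frame
for n,dd in(('top',d2),('side',d)):
    P=pts(n,dd); Q=(P-RE[:3,3])@RE[:3,:3]; 
    for xa,xb in((-.078,-.05),(-.05,-.02),(-.015,.015),(.018,.032),(.037,.052)):
        m=(Q[...,0]>xa)&(Q[...,0]<xb)&(abs(Q[...,1])<.008)&(abs(Q[...,2])<.06)&(dd>0); print(n,xa,xb,m.sum(),'z mm',(np.median(Q[m][:,2])*1000).round(1) if m.any() else '')
    for ya,yb in((-.06,-.048),(.048,.06)):
        m=(abs(Q[...,0])<.07)&(Q[...,1]>ya)&(Q[...,1]<yb)&(abs(Q[...,2])<.06); print('foam',(np.median(Q[m][:,2])*1000).round(1))
print(bot.get_obs()['eef_pos'],bot.get_obs()['clock'])
E
python3 chk.py 7
```

```text
target top cass [ 0.6394 -0.1104  0.0717] 176.2
top [ 0.64   -0.1098] 176.24 iou 0.943
side [ 0.6354 -0.1009] 179.42 iou 0.722
top -0.078 -0.05 38 z mm 19.1
top -0.05 -0.02 48 z mm 18.7
top -0.015 0.015 55 z mm 18.6
top 0.018 0.032 25 z mm 18.2
top 0.037 0.052 26 z mm 18.7
foam 12.3
foam 12.2
side -0.078 -0.05 36 z mm -40.1
side -0.05 -0.02 22 z mm 15.4
side -0.015 0.015 19 z mm 18.5
side 0.018 0.032 7 z mm 18.5
side 0.037 0.052 9 z mm 18.5
foam 12.6
foam 1.4
[ 0.33672469 -0.40001508  0.19880943] 20.0
```

View pics/k7.png

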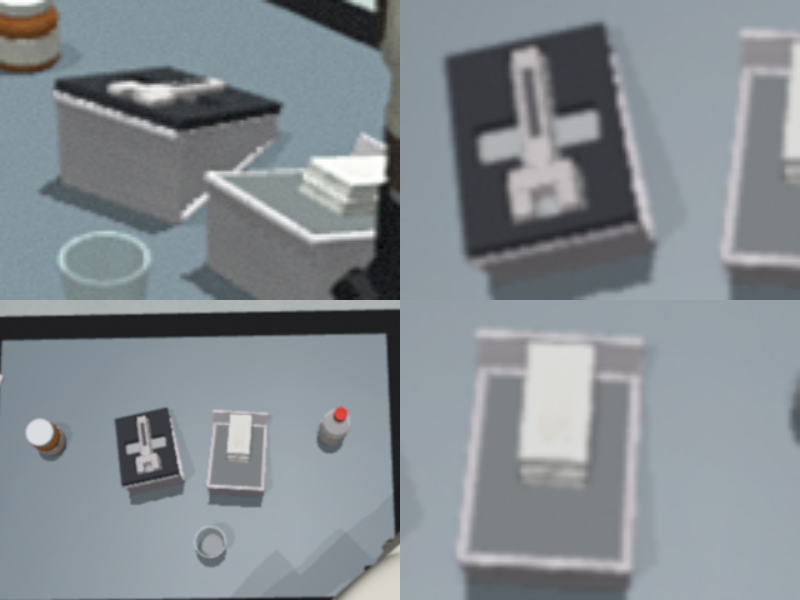

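```bash
python3 -c "
from h import *
o=bot.get_obs(); print(o['ft_force'],o['clock']); print(bot.job_done())"
```

```text
[0.73700896 0.7108236  0.51115352] 20.0
the job is handed in; nothing more can be done
None
```

The steel spanner is in its cutout and the loose cassette is stacked on the stored one. I handed the job in at 20.0 s of the 64 s allowed.

- **Cassette:** I gripped it across its width, turned it to the shelf's slope and slid it downhill until I felt the stop. I then pressed it lightly onto the stored cassette and let go. A last top-camera fit put it within about 1 mm and 0.1 degrees of the square-on-top position against the stop.
- **Spanner:** I picked the grey one, not the pink or green, and lowered it with its head uphill until it touched the floor. Top-camera depth put its top about 18.2 to 19.1 mm above the floor along its whole length, with the foam at about 12.2 mm. That matches an 18 mm spanner fully seated in a 12 mm recess.
- **Rest of the scene:** In the last pictures the bottle, jar and beaker stood where they were at the start. The gripper was clear of everything.

**Checks that disagreed:**
- The last side-camera fit of the top cassette was about 10 mm and 3 degrees off. I discounted it because the arm hid part of the cassette and the match was poor (overlap 0.72 against 0.94 from the top).
- Two side-camera depth samples, at the tail end and at one strip of foam, were also unusable.
- While I pressed the spanner down, the tool rocked about 0.8 degrees and rose about 1 mm. I straightened it before letting go. I did not press again afterwards, because the depth check already showed it seated.

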